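Clamp a perforated strainer in the ratchet fixture and keep it held

TASK

Stand the tall, slim perforated strainer upright on the fixture's plate in front of the vee and let go of it, then pump the fixture's trigger lever until the jaw's sprung pad presses the strainer into the vee with the pad pushed about halfway in, never all the way, so that the thin strainer is held but not crushed. Work the jaw only through the trigger, leave the other things where they are, and finish while still holding the trigger pulled off its rest: do not let go of it at the end.

Things in the scene. Friction and masses are not known exactly. Their poses are not given: they have to be found in the camera images.
- fixture: bench clamp fixture, fixed: aluminium plate 90 wide (its x), 12 thick, y -136 to +179 mm; origin: plate underside (bench level) on the centre line. +y = feed direction of the jaw; y, z below are in this frame, mm. Along +y: trigger lever, grip post, rod guide (y -45 to -19, top z 58), holder block and jaw pad on a toothed rod (12 wide, top z 49, runs out behind the lever too), free plate, vee
- nest (a point): point on the plate's top (z 12, y +125) where the strainer's underside centre lies when seated in the vee; axes as the fixture. Stand the strainer here or up to 25 mm before it (towards the jaw, -y); the jaw pushes it home
- strainer: the strainer to clamp: tall slim closed cylinder of thin perforated metal, 48 mm in diameter, 55 mm high, about 0.12 kg, standing loose on the bench near the robot; origin at the centre of its underside, z up along its axis
- pad_face (a point): centre of the jaw pad's front face (pad 36 wide, 30 high, 6 thick, black rubber); it moves along the fixture's +y, at z = 40, and lies at fixture y = 39 mm + rod - pad
- rod (a joint): feed of the toothed push rod (m), grows towards the vee, 0 to 0.1; starts between 0 and 0.02; the trigger's pawl feeds it. A friction brake (8 N) keeps it where it was left; there is no way to feed it back
- pad (a joint): how far the sprung pad is pushed back on the rod (m): 0 = free (23 mm of bare stem between holder block and pad), 0.02 = pushed all the way in. Spring 0.5 N per mm. A dark ring on the stem reaches the holder block at about halfway (0.01)
- trigger (a joint): angle of the trigger lever (rad): 0 = at rest, leaning 0.2 back (away from the vee); 0.4 = fully pulled, leaning 0.2 forward, nearly at the grip post. A spring returns it to 0. Pulling feeds the rod by about 45 mm per rad, after up to 5 mm of slack (rack pitch 5 mm): about 15 mm a full stroke. Going back, the rod stays. The pull at the cross bar is about 6 to 11 N
- trigger_bar (a point): centre of the round cross bar at the lever's top (14 mm in diameter, 44 mm long along the fixture's x), 80 mm from the lever's pivot (pivot at y -100, z 20), so about 98 mm above the bench. Push it towards the grip post from behind, or squeeze bar and post together
- wide_strainer: bystander: low wide perforated strainer, 68 mm in diameter, 32 mm high; origin at the centre of its underside
- fitting: bystander: small brass and steel pipe fitting, 26 mm in diameter, 40 mm high; origin at the centre of its underside
- bottle: bystander: small clear bottle with a blue label, 56 mm in diameter, 130 mm high; origin at the centre of its underside
- grip_post (a point): centre of the top of the fixed upright grip post in front of the trigger: y -70 to -58, 38 mm wide, top z = 114. The trigger's cross bar is pulled towards it; over bar and post they measure 65 mm at rest, 33 mm fully pulled. Beside bar and post nothing stands higher than z = 58
- vee: fixed vee at the fixture's far end: two upright steel faces, each turned 30 deg from square, reaching 20 mm either side of the centre line, z 12 to 57, before a backing block 54 wide, y 156 to 176, top z 62. Origin: on the plate's top at y +166; axes as the fixture
Mind the look-alikes: they are no part of the job. Leave any brown look-alike of the strainer alone.

How it is judged:
By the outcome, as a careful person would: the job done as asked, in the order asked, and still so for the second after the job is handed in, while the arm keeps its last pose, push and grip.
It also fails if it takes over 61 s, if anything falls off the work surface, if the arm or the gripper's body presses on something with over 40 N, if the wrist force passes 120 N, or if a joint passes its speed limit or range.

ROBOT

A 6-joint arm with a two-finger parallel gripper is mounted at the origin on the work surface. World frame = base frame: x ahead of the robot, y to its left, z up, the work surface at z = 0. Lengths are in m, angles in degrees, forces in N, time in s.
With the tool pointing down it reaches from about 0.225 to 0.725 m from the base axis. Payload 3.1 kg.
Tool frame: the origin (TCP) lies between the finger pads; the fingertips stand 14 mm ahead of it and the grasp point (between the pads) lies 5 mm behind it; z points along the fingers, y is the direction in which the jaws open and shut (so a half turn about z gives the same grasp; the last joint's range is limited). The gripper opens to 85 mm and grips with 20 to 120 N. Pads are 22 mm wide; open, the fingers measure 114 mm over their backs; the gripper's body (76 mm by 85 mm) begins 54 mm behind the grasp point. The pads swing forward as they close: fully open they stand 13 mm farther back than shut.
Start: joints at [-82.265, 2.75, 5.684, 92.934, 0, 82.678], TCP at [0.136, -0.507, 0.245] pointing down, gripper open.
Joint ranges: [-166.93, 166.93], [-56.73, 111.36], [-69.38, 81.34], [-121.58, 131.49], [-85.45, 84.26], [-180, 180]. Speed limits (degrees/s): [159.86, 159.86, 180, 180, 180, 180].

INTERFACE

Orientations are given as [roll, pitch, yaw] about the fixed x, y, z axes, in that order (R = Rz(yaw) Ry(pitch) Rx(roll)).
In Python, from station import manip, kin, optics, ticket gives the robot as it stands. Calls block until the motion is done:
- manip.goto(position, orientation): joint-space move of the TCP to a pose.
- manip.movel(position, frame=None, velocity=0.15, force_limit=None): straight line of the TCP; frame=None keeps the orientation; velocity is the mean speed in m/s. With force_limit (N) it stops when the force on the tool has changed by that much, and returns True; else False.
- manip.set_joints(angles): joint-space move.
- manip.set_gripper(opening, grip_force=None): opening from 0.0 (shut) to 1.0 (fully open); grip_force is the grip in N (None keeps the last); returns when the fingers have stopped.
- manip.sleep(seconds).
- kin.inverse_kinematics(position, orientation): joint angles nearest the present ones, or None.
- manip.get_obs(): the state.
- optics.get_image(name): name is "scene" or "top"; returns (picture, depth): 420x560x3 uint8, blue, green, red; 420x560 float32, m along the optical axis (not along the pixel's ray), 0 where there is no reading.
- optics.calibration(name): a dict with "camera_matrix" (3x3 intrinsics, pixels), "camera_from_world" (4x4, takes a point from world to camera coordinates). Camera axes: x right, y up, looking along -z (the intrinsics and any distortion apply to the point x, -y, -z); pixel columns grow to the right and rows downward; lengths in m; the calibration is good to about 2 mm. A picture is of the moment at which its call begins. calibration takes no time and is no camera call.
A pose or a line that the arm cannot do raises manip.IKError and nothing moves.
- ticket.hand_in(): hands the job in, once; it reports no verdict.
The state is a dict: "t": time; "joints": joint angles; "qd": joint speeds; "tau": joint torques, N m; "tcp_pos": TCP position; "ee_rot": TCP orientation; "ft_force": force on the tool from outside, world axes, zero at the start; "wrist_torque": the same for the moment, N m; "finger_gap": opening from 0.0 (shut) to 1.0 (fully open).
Only numpy, scipy, OpenCV 4.12 (cv2) and the standard library are available. Lean on these libraries where they do the work, as an engineer would, in place of code of your own. Each camera call takes 0.05 s, during which the arm holds its last target. There are 200 camera calls.

## Working session

There is one attempt and no reset: what is moved stays moved. The work goes in short steps, each a Python script; the robot and the scene stay as the last script left them, time stands still between calls to the robot, and variables do not carry over. Pictures are saved under pics/ and viewed, about 8 in all and at most 12, crops included, and the job is handed in when it is done.

```bash
mkdir -p pics; ls; cat > h.py <<'E'
from station import manip, kin, optics, ticket
import numpy as np, cv2
def cam(n):
    p,d=optics.get_image(n); return p,d
def world(n,u,v,z=None,depth=None):
    c=optics.calibration(n);K=np.array(c["camera_matrix"]);T=np.linalg.inv(np.array(c["camera_from_world"]))
    r=np.linalg.inv(K)@[u,v,1.]; r=np.array([r[0],-r[1],-r[2]])
    o=T[:3,3]; w=T[:3,:3]@r
    s=depth if z is None else (z-o[2])/w[2]
    return o+s*w
def proj(n,p):
    c=optics.calibration(n);q=np.array(c["camera_from_world"])@np.append(p,1)
    k=np.array(c["camera_matrix"])@[q[0],-q[1],-q[2]]; return k[:2]/k[2]
E
python3 - <<'E'
from h import *
for n in("scene","top"):
    p,d=cam(n);cv2.imwrite(f"pics/{n}0.png",cv2.resize(p,(784,588)));np.save(f"{n}0.npy",d);cv2.imwrite(f"{n}raw.png",p)
    print({k:(np.round(v,3).tolist() if not isinstance(v,str) else v) for k,v in optics.calibration(n).items()})
print(manip.get_obs())
E
```

```text
pics
{'camera_matrix': [[525.792, 0.0, 274.182], [0.0, 525.792, 212.586], [0.0, 0.0, 1.0]], 'camera_from_world': [[0.493, 0.87, 0.015, -0.327], [-0.689, 0.38, 0.616, 0.267], [0.53, -0.315, 0.787, -1.356], [0.0, 0.0, 0.0, 1.0]]}
{'camera_matrix': [[505.542, 0.0, 274.903], [0.0, 505.542, 210.786], [0.0, 0.0, 1.0]], 'camera_from_world': [[-0.019, -1.0, 0.005, 0.104], [0.994, -0.019, 0.109, -0.51], [-0.109, 0.007, 0.994, -1.298], [0.0, 0.0, 0.0, 1.0]]}
{'t': 0.1, 'joints': array([-8.22683957e+01,  2.78851336e+00,  5.60101368e+00,  9.29349017e+01,
       -2.45773734e-03,  8.26769784e+01]), 'qd': array([ 0.06306248, -0.09028959,  0.11035261, -0.12223153,  0.02695277,
        0.09341308]), 'tau': array([ 1.84753822e-03, -3.39852905e+01,  3.20935392e+01,  1.58510695e-02,
       -1.35524842e-04,  3.23301620e-06]), 'tcp_pos': array([ 0.1362612 , -0.50645941,  0.24423915]), 'ee_rot': array([-1.79878284e+02, -1.31639680e-02,  1.50546145e+01]), 'ft_force': array([ 0.79483191,  0.05295593, -0.12344437]), 'wrist_torque': array([-0.02262694,  0.04317913,  0.01512098]), 'finger_gap': 0.99895009647768}
```

View pics/scene0.png

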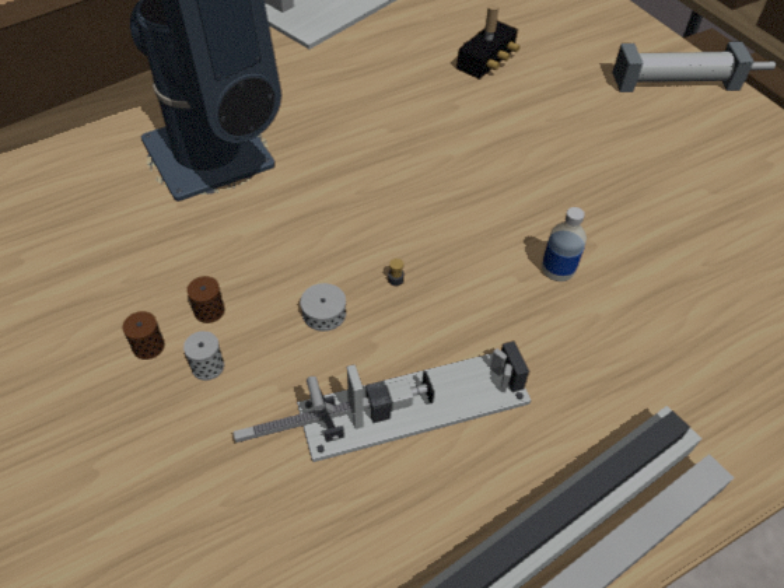

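View pics/top0.png

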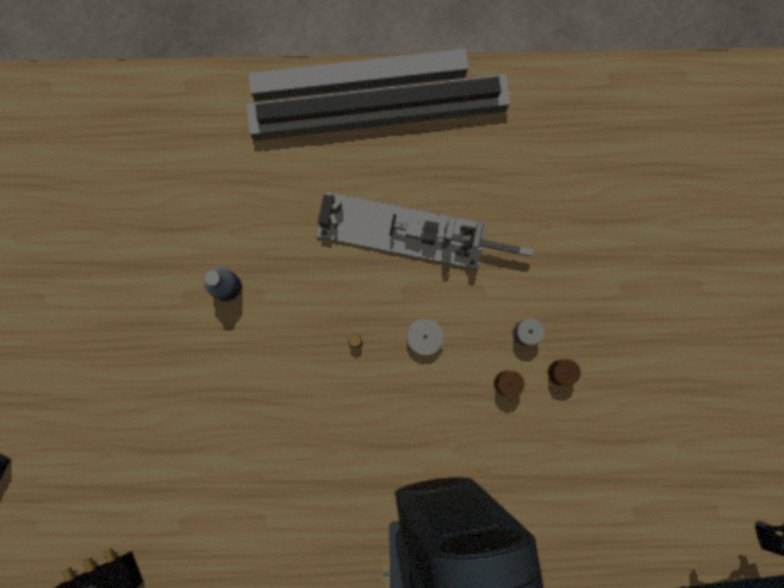

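The scene view shows the grey strainer at about (204,355) of the enlarged picture, and the fixture from (240,435) to (525,370). The top view shows the strainer at (530,332) and the plate corners at about (330,195), (484,222), (477,268) and (318,238).

```bash
python3 - <<'E'
from h import *
t=cv2.imread("topraw.png");s=cv2.imread("sceneraw.png")
a=cv2.resize(t[130:200,215:395],(800,311),interpolation=cv2.INTER_CUBIC)
b=cv2.resize(s[232:332,120:380],(800,289),interpolation=cv2.INTER_CUBIC)[:289]
cv2.imwrite("pics/z1.png",cv2.convertScaleAbs(np.vstack([a,b]),alpha=1.4))
# strainer from depth: world points
for n,(u0,u1,v0,v1) in {"top":(360,395,222,255),"scene":(128,165,232,275)}.items():
    d=np.load(n+"0.npy");P=[]
    for v in range(v0,v1):
        for u in range(u0,u1):
            if d[v,u]>0:P.append(world(n,u,v,depth=d[v,u]))
    P=np.array(P);q=P[(P[:,2]>.048)&(P[:,2]<.07)]
    print(n,len(q),np.median(q,0),q.min(0),q.max(0)); 
    c,r=cv2.minEnclosingCircle((q[:,:2]*1000).astype(np.float32));print(c,r)
E
```

```text
top 284 [ 0.43908452 -0.16739606  0.05638999] [ 0.41614372 -0.19101288  0.0495027 ] [ 0.46262211 -0.14336498  0.06223481]
(439.3084716796875, -167.32144165039062) 24.470806121826172
scene 438 [ 0.44127066 -0.16814274  0.05487553] [ 0.41406326 -0.19133605  0.04837561] [ 0.46413754 -0.1444414   0.0595776 ]
(439.59478759765625, -167.97560119628906) 25.787960052490234
```

View pics/z1.png

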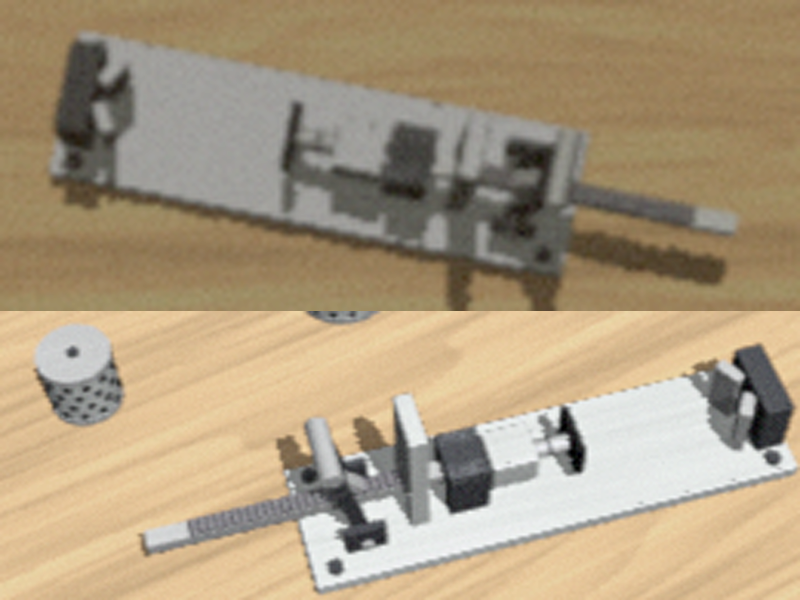

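The enlarged crop shows the plate corners, the lever bar at (570,165) in the top view and (322,455) in the scene view, the post at (410,455), and the pad at (572,440). The plate before the vee is free. Next I fit the fixture pose.

```bash
python3 - <<'E'
from h import *
from scipy.optimize import least_squares
# fixture pts (mm) , pixels
tp=lambda x,y:(215+(x+.5)/4.444-.5,130+(y+.5)/4.443-.5); sp=lambda x,y:(120+(x+.5)/3.077-.5,232+(y-311+.5)/2.89-.5)
obs=[("top",(45,179,12),tp(80,33)),("top",(45,-136,12),tp(588,132)),("top",(-45,-136,12),tp(558,272)),("top",(-45,179,12),tp(52,178)),
("scene",(45,179,12),sp(798,463)),("scene",(45,-136,12),sp(320,584)),("scene",(-45,-136,12),sp(287,468)),
("scene",(19,-58,114),sp(423,428)),("scene",(-19,-70,114),sp(395,398)),("scene",(-19,-58,114),sp(412,396))]
def W(p,f): 
    c,s=np.cos(p[2]),np.sin(p[2]);return np.array([p[0]+(c*f[0]-s*f[1])/1e3,p[1]+(s*f[0]+c*f[1])/1e3,f[2]/1e3])
F=lambda p:np.concatenate([proj(n,W(p,f))-u for n,f,u in obs])
r=least_squares(F,[.6,0,0],x_scale=[.01,.01,.01],loss="soft_l1");print(r.x,np.degrees(r.x[2]));print(F(r.x).reshape(-1,2).round(1))
# depth check: points by fixture height
p=r.x
for n in("top","scene"):
    d=np.load(n+"0.npy");vv,uu=np.where(d>0)
    c=optics.calibration(n);K=np.array(c["camera_matrix"]);T=np.linalg.inv(np.array(c["camera_from_world"]))
    ray=(np.linalg.inv(K)@np.vstack([uu,vv,np.ones(len(uu))]))*np.array([[1],[-1],[-1]])
    P=(T[:3,:3]@(ray*d[vv,uu])+T[:3,3:]).T
    c,s=np.cos(p[2]),np.sin(p[2]);q=P[:,:2]-p[:2];f=np.c_[c*q[:,0]+s*q[:,1],-s*q[:,0]+c*q[:,1],P[:,2]]*1e3
    def rep(m,nm): 
        g=f[m]; print(n,nm,len(g),*(np.percentile(g,[2,50,98],axis=0).T.round(0).tolist()) if len(g) else "")
    inb=(abs(f[:,0])<60)
    rep(inb&(f[:,1]>-150)&(f[:,1]<190)&(f[:,2]>7)&(f[:,2]<17),"plate")
    rep(inb&(f[:,1]>-80)&(f[:,1]<-48)&(f[:,2]>107)&(f[:,2]<122),"posttop")
    rep(inb&(f[:,1]>-150)&(f[:,1]<-84)&(f[:,2]>85)&(f[:,2]<112),"bar")
    rep(inb&(f[:,1]>20)&(f[:,1]<80)&(f[:,2]>35)&(f[:,2]<60),"pad")
    rep(inb&(f[:,1]>150)&(f[:,1]<185)&(f[:,2]>58)&(f[:,2]<70),"veeblock")
E
```

```text
Traceback (most recent call last):
  File "h.py", line 12, in proj
    c=optics.calibration(n);q=np.array(c["camera_from_world"])@np.append(p,1)
ValueError: time passes only in moves, steps and waits
```

```bash
sed -i 's/^def cam/import functools\ncal=functools.cache(optics.calibration)\ndef cam/; s/c=optics.calibration(n)/c=cal(n)/' h.py
cat >> h.py <<'E'
def W(p,f):
    c,s=np.cos(p[2]),np.sin(p[2]);return np.array([p[0]+(c*f[0]-s*f[1])/1e3,p[1]+(s*f[0]+c*f[1])/1e3,f[2]/1e3])
def cloud(n,d,p):
    vv,uu=np.where(d>0)
    c=cal(n);K=np.array(c["camera_matrix"]);T=np.linalg.inv(np.array(c["camera_from_world"]))
    ray=(np.linalg.inv(K)@np.vstack([uu,vv,np.ones(len(uu))]))*np.array([[1],[-1],[-1]])
    P=(T[:3,:3]@(ray*d[vv,uu])+T[:3,3:]).T
    c,s=np.cos(p[2]),np.sin(p[2]);q=P[:,:2]-p[:2];return np.c_[c*q[:,0]+s*q[:,1],-s*q[:,0]+c*q[:,1],P[:,2]]*1e3
def rep(f,nm,y,z,x=(-60,60)):
    m=(f[:,0]>x[0])&(f[:,0]<x[1])&(f[:,1]>y[0])&(f[:,1]<y[1])&(f[:,2]>z[0])&(f[:,2]<z[1]);g=f[m]
    if len(g):print(nm,len(g),*(np.percentile(g,[2,50,98],axis=0).T.round(0).tolist()))
E
python3 - <<'E'
from h import *
from scipy.optimize import least_squares
tp=lambda x,y:(215+(x+.5)/4.444-.5,130+(y+.5)/4.443-.5); sp=lambda x,y:(120+(x+.5)/3.077-.5,232+(y-311+.5)/2.89-.5)
obs=[("top",(45,179,12),tp(80,33)),("top",(45,-136,12),tp(588,132)),("top",(-45,-136,12),tp(558,272)),("top",(-45,179,12),tp(52,178)),
("scene",(45,179,12),sp(798,463)),("scene",(45,-136,12),sp(320,584)),("scene",(-45,-136,12),sp(287,468)),
("scene",(19,-58,114),sp(423,428)),("scene",(-19,-70,114),sp(395,398)),("scene",(-19,-58,114),sp(412,396))]
F=lambda p:np.concatenate([proj(n,W(p,f))-u for n,f,u in obs])
r=least_squares(F,[.6,0,0],x_scale=[.01,.01,.01],loss="soft_l1");p=r.x;print(p,np.degrees(p[2]));print(F(p).reshape(-1,2).round(1).tolist())
for n in("top","scene"):
    f=cloud(n,np.load(n+"0.npy"),p);print(n)
    rep(f,"plate",(-150,190),(7,17));rep(f,"post",(-80,-48),(107,122));rep(f,"bar",(-150,-84),(85,112));rep(f,"pad",(20,80),(35,60));rep(f,"vee",(150,185),(58,70))
E
```

```text
[ 0.63397943  0.04149116 -0.21414995] -12.269888267542486
[[-0.9, -0.0], [-0.3, 0.0], [0.5, 1.1], [-1.4, -0.4], [0.4, 0.1], [-0.5, 1.1], [-0.9, 0.5], [2.2, 4.2], [-1.1, -1.3], [-0.1, -2.2]]
top
plate 2523 [-43.0, -9.0, 46.0] [-131.0, 46.0, 164.0] [8.0, 13.0, 17.0]
post 74 [-18.0, 0.0, 20.0] [-70.0, -64.0, -58.0] [109.0, 115.0, 120.0]
bar 107 [-21.0, -1.0, 22.0] [-123.0, -115.0, -109.0] [87.0, 104.0, 110.0]
pad 62 [-17.0, 0.0, 17.0] [22.0, 36.0, 42.0] [40.0, 50.0, 59.0]
vee 162 [-24.0, 2.0, 28.0] [153.0, 165.0, 175.0] [58.0, 63.0, 67.0]
scene
plate 4403 [-41.0, 18.0, 46.0] [-132.0, 41.0, 160.0] [8.0, 12.0, 16.0]
post 137 [-17.0, 2.0, 21.0] [-70.0, -65.0, -59.0] [108.0, 113.0, 116.0]
bar 188 [-20.0, 4.0, 23.0] [-123.0, -117.0, -110.0] [96.0, 103.0, 107.0]
pad 149 [-14.0, 5.0, 20.0] [21.0, 36.0, 42.0] [38.0, 48.0, 58.0]
vee 254 [-22.0, 4.0, 29.0] [153.0, 164.0, 175.0] [58.0, 62.0, 65.0]
```

Depth agrees with the fitted fixture: post top 115/113, vee block 63/62, bar y about -116, pad face about 41. The strainer is at (0.439, -0.168), 55 high and 24 in radius. Next I pick it.

```bash
cat >> h.py <<'E'
FX=np.array([.6345,.0413,-.21415]); YW=float(np.degrees(FX[2]))
E
python3 - <<'E'
from h import *
S=[.4394,-.1677]
for yw in (YW+90,YW-90):
    print(yw,[np.round(kin.inverse_kinematics(list(W(FX,f)),[180,0,yw]),0) for f in((0,112,42),(0,112,130),(0,-136,99),(0,-136,150))])
manip.set_gripper(.85)
manip.goto(S+[.12],[180,0,0]);print(manip.get_obs()["t"])
manip.movel(S+[.033],velocity=.12)
manip.set_gripper(0,grip_force=20)
o=manip.get_obs();print(o["t"],o["finger_gap"],o["tcp_pos"],o["ft_force"])
manip.movel(S+[.16],velocity=.15)
o=manip.get_obs();print(o["t"],o["finger_gap"],o["tcp_pos"],o["ft_force"])
E
```

```text
77.73010881727342 [array([  7.,  28.,  12.,  75.,   0., 109.]), array([  7.,  26.,  20.,  84.,   0., 109.]), array([-15.,  17.,   5.,  78.,   0.,  87.]), array([-15.,  16.,   9.,  84.,   0.,  87.])]
-102.26989118272658 [array([  7.,  28.,  12.,  75.,   0., -71.]), array([  7.,  26.,  20.,  84.,   0., -71.]), array([-15.,  17.,   5.,  78.,   0., -93.]), array([-15.,  16.,   9.,  84.,   0., -93.])]
2.1167
3.3417 0.5392517468712076 [ 0.44041247 -0.16831908  0.03430559] [0.30985695 0.44683418 3.54544318]
4.3417 0.5423310917006913 [ 0.43863614 -0.16723827  0.15860142] [-0.59275608 -0.54556874 -1.90076185]
```

```bash
python3 - <<'E'
from h import *
O=[180,0,YW+90]; P=lambda z:list(W(FX,(0,113,z)))
manip.movel([.4394,-.1677,.185],velocity=.2)
manip.goto(P(185),O)
manip.movel(P(70),velocity=.15)
h=manip.movel(P(44.5),velocity=.04,force_limit=6);o=manip.get_obs();print(h,o["t"],o["tcp_pos"],o["ft_force"])
manip.set_gripper(.8);o=manip.get_obs();print(o["t"],o["finger_gap"])
manip.movel(P(140),velocity=.2)
n=manip.get_obs();print(n["t"])
manip.goto(list(W(FX,(0,-150,150))),O)
manip.set_gripper(0)
print(manip.get_obs()["t"])
p,d=cam("scene");np.save("d1.npy",d)
cv2.imwrite("pics/p1.png",cv2.convertScaleAbs(cv2.resize(p[200:340,120:390],(800,415),interpolation=cv2.INTER_CUBIC),alpha=1.3))
for nme in("scene",):
    f=cloud(nme,d,FX);rep(f,"strainertop",(80,140),(63,72));rep(f,"pad",(20,80),(35,60));rep(f,"post",(-80,-48),(107,122))
E
```

```text
True 7.55 [0.65805418 0.15164917 0.04608934] [ 0.19690566 -0.25430141  3.72671467]
7.9 0.8000361159289453
8.525
10.2
strainertop 440 [-22.0, -0.0, 21.0] [90.0, 112.0, 134.0] [64.0, 67.0, 70.0]
pad 151 [-15.0, 4.0, 19.0] [22.0, 36.0, 42.0] [36.0, 48.0, 57.0]
post 138 [-17.0, 3.0, 19.0] [-70.0, -65.0, -59.0] [108.0, 113.0, 116.0]
```

View pics/p1.png

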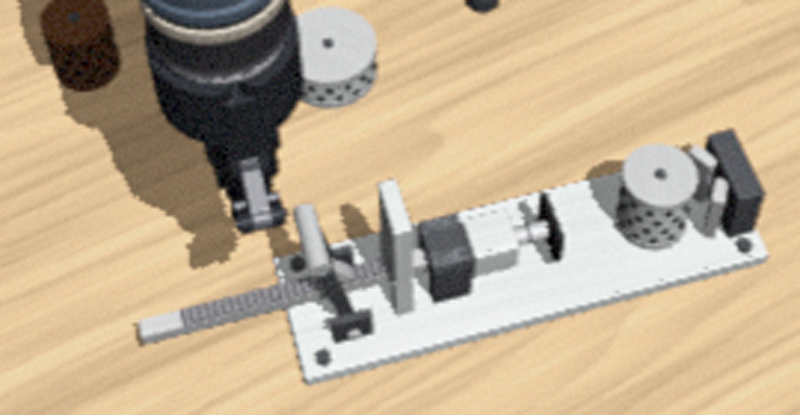

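The strainer stands upright on the plate at fixture (0,112), clear of the jaw and the vee; its top is at (660,165). The shut fingers are behind the bar. Now the first pull.

```bash
cat >> h.py <<'E'
def fy():
    o=manip.get_obs();q=o["tcp_pos"][:2]-FX[:2];c,s=np.cos(FX[2]),np.sin(FX[2])
    return -s*q[0]+c*q[1] and (-s*q[0]+c*q[1])*1e3, float(-s*o["ft_force"][0]+c*o["ft_force"][1]), o["t"]
def to(y,v=.12,z=99,lim=None): return manip.movel(list(W(FX,(0,y,z))),velocity=v,force_limit=lim)
def meas(tag,save=True):
    p,d=cam("scene");f=cloud("scene",d,FX)
    rep(f,"block top",(-15,130),(52,64));rep(f,"pad",(20,100),(38,52),(-19,-8));rep(f,"pad+",(20,100),(38,60),(9,19));rep(f,"strtop",(80,150),(63,72))
    if save:cv2.imwrite(f"pics/{tag}.png",cv2.convertScaleAbs(cv2.resize(p[215:315,210:390],(800,444),interpolation=cv2.INTER_CUBIC),alpha=1.3))
E
python3 - <<'E'
from h import *
to(-150,.12)
print(fy())
print(to(-120,.04,lim=3),fy())
y0=fy()[0]
for k in range(1,9):
    to(y0+4*k,.06); print(np.round(fy(),2))
meas("m1",False)
E
```

```text
(np.float64(-150.02042410839627), 0.04860070112288342, 10.825)
True (np.float64(-132.63772589929357), -2.4986860010792418, 11.3417)
[-129.8    -5.41   11.59]
[-126.14   -5.67   11.84]
[-122.36   -5.58   12.09]
[-118.58   -6.28   12.34]
[-114.74   -6.42   12.59]
[-110.88   -6.24   12.84]
[-107.05   -7.35   13.09]
[-103.52   -7.78   13.34]
block top 311 [-15.0, 6.0, 22.0] [1.0, 26.0, 122.0] [52.0, 54.0, 64.0]
pad 13 [-14.0, -12.0, -8.0] [20.0, 53.0, 92.0] [39.0, 48.0, 51.0]
pad+ 101 [9.0, 15.0, 19.0] [20.0, 55.0, 99.0] [39.0, 50.0, 58.0]
strtop 445 [-22.0, 0.0, 22.0] [90.0, 112.0, 134.0] [64.0, 67.0, 70.0]
```

```bash
cat >> h.py <<'E'
def pad(near):
    p,d=cam("scene");f=cloud("scene",d,FX)
    for nm,x,z in(("padface pts x+",(8,19),(44,58)),("holder pts",(-8,20),(45,62))): rep(f,nm,(0,near),z,x)
    g=f[(f[:,1]>20)&(f[:,1]<near)&(f[:,2]>50)&(f[:,2]<60)&(abs(f[:,0])<20)]; h,e=np.histogram(g[:,1],bins=range(20,int(near)+1,3));print(dict(zip(e.tolist(),h.tolist())))
def stroke(end=-103.5,back=True):
    if back: to(-137,.15)
    to(end,.08)
E
python3 - <<'E'
from h import *
pad(87)
for i in range(2):
    stroke();print(np.round(fy(),2)); pad(87)
E
```

```text
padface pts x+ 115 [8.0, 14.0, 18.0] [1.0, 18.0, 58.0] [45.0, 52.0, 56.0]
holder pts 284 [-7.0, 6.0, 19.0] [1.0, 21.0, 57.0] [45.0, 52.0, 57.0]
{20: 22, 23: 16, 26: 18, 29: 1, 32: 0, 35: 0, 38: 0, 41: 0, 44: 0, 47: 0, 50: 20, 53: 24, 56: 20, 59: 0, 62: 0, 65: 0, 68: 0, 71: 0, 74: 0, 77: 0, 80: 0, 83: 0}
[-104.15   -6.11   14.4 ]
padface pts x+ 119 [8.0, 14.0, 19.0] [14.0, 32.0, 71.0] [45.0, 52.0, 57.0]
holder pts 310 [-7.0, 5.0, 18.0] [5.0, 33.0, 72.0] [45.0, 52.0, 57.0]
{20: 24, 23: 23, 26: 20, 29: 22, 32: 22, 35: 19, 38: 23, 41: 13, 44: 0, 47: 0, 50: 0, 53: 0, 56: 0, 59: 0, 62: 0, 65: 16, 68: 29, 71: 15, 74: 0, 77: 0, 80: 0, 83: 0}
[-104.3    -6.68   15.39]
padface pts x+ 111 [8.0, 14.0, 18.0] [28.0, 46.0, 85.0] [44.0, 52.0, 56.0]
holder pts 324 [-7.0, 4.0, 17.0] [6.0, 45.0, 85.0] [45.0, 52.0, 57.0]
{20: 0, 23: 0, 26: 6, 29: 25, 32: 21, 35: 22, 38: 21, 41: 22, 44: 22, 47: 25, 50: 15, 53: 21, 56: 16, 59: 0, 62: 0, 65: 0, 68: 0, 71: 0, 74: 0, 77: 0, 80: 24, 83: 23}
```

```bash
python3 - <<'E'
from h import *
stroke();print(np.round(fy(),2)); pad(103); meas("m4")
E
```

```text
[-104.57   -6.77   16.38]
padface pts x+ 123 [8.0, 14.0, 18.0] [44.0, 62.0, 99.0] [45.0, 52.0, 57.0]
holder pts 390 [-7.0, 5.0, 18.0] [5.0, 60.0, 101.0] [45.0, 52.0, 57.0]
{20: 0, 23: 0, 26: 0, 29: 0, 32: 0, 35: 0, 38: 0, 41: 8, 44: 22, 47: 19, 50: 23, 53: 23, 56: 20, 59: 19, 62: 24, 65: 20, 68: 21, 71: 11, 74: 0, 77: 0, 80: 0, 83: 0, 86: 0, 89: 0, 92: 13, 95: 27, 98: 24}
block top 254 [-13.0, 5.0, 22.0] [44.0, 71.0, 125.0] [52.0, 54.0, 64.0]
pad 24 [-16.0, -11.0, -9.0] [44.0, 60.0, 97.0] [41.0, 50.0, 52.0]
pad+ 140 [9.0, 15.0, 18.0] [43.0, 61.0, 99.0] [39.0, 51.0, 56.0]
strtop 444 [-23.0, 1.0, 22.0] [102.0, 124.0, 145.0] [64.0, 67.0, 70.0]
```

View pics/m4.png

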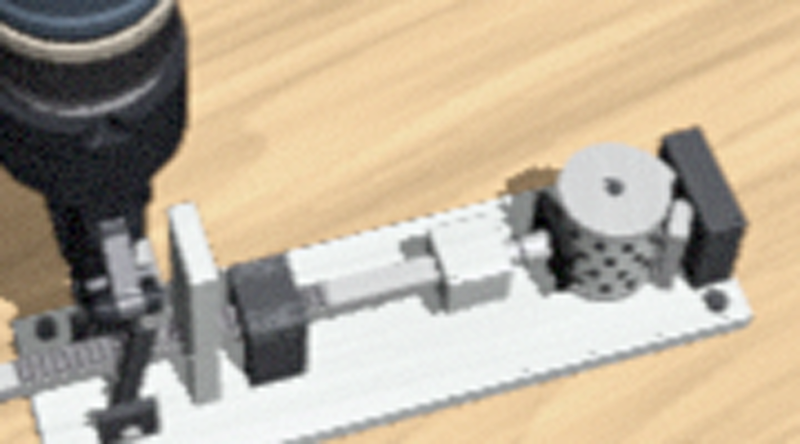

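The strainer is now at y 124, against the vee, with the holder front at about 72.5 (rod about 62) and the stem still bare. The last stroke must feed about 10 mm, so I approach it in steps.

```bash
cat >> h.py <<'E'
def gap(k=6):
    F=[];
    for n in("scene","top"):
        L=[]
        for _ in range(k if n=="scene" else 0):
            p,d=cam(n);f=cloud(n,d,FX);g=f[(f[:,2]>50)&(f[:,2]<60)&(f[:,0]>-17)&(f[:,0]<17)]
            hist,e=np.histogram(g[:,1],bins=np.arange(40,101,1)); L.append(hist)
        if L: print(n,dict(zip(range(60,100),np.mean(L,0).round(1)[20:].tolist())))
    return p
E
python3 - <<'E'
from h import *
gap(4)
to(-137,.15)
for y in(-122,-117,-114):
    to(y,.06);print(np.round(fy(),2));p=gap(3)
cv2.imwrite("pics/m5.png",cv2.convertScaleAbs(cv2.resize(p[245:295,290:380],(800,444),interpolation=cv2.INTER_CUBIC),alpha=1.3))
E
```

```text
scene {60: 7.2, 61: 5.8, 62: 6.2, 63: 6.8, 64: 6.5, 65: 8.5, 66: 5.2, 67: 7.0, 68: 6.5, 69: 7.2, 70: 6.5, 71: 6.8, 72: 4.8, 73: 1.0, 74: 0.0, 75: 0.0, 76: 0.0, 77: 0.0, 78: 0.0, 79: 0.0, 80: 0.0, 81: 0.0, 82: 0.0, 83: 0.0, 84: 0.0, 85: 0.0, 86: 0.0, 87: 0.0, 88: 0.0, 89: 0.0, 90: 0.0, 91: 0.2, 92: 0.0, 93: 0.8, 94: 12.0, 95: 7.5, 96: 9.2, 97: 7.5, 98: 6.2, 99: 5.8}
[-122.77   -6.28   17.46]
scene {60: 7.3, 61: 5.3, 62: 7.3, 63: 7.7, 64: 4.7, 65: 8.0, 66: 7.0, 67: 5.7, 68: 6.3, 69: 7.7, 70: 6.7, 71: 6.0, 72: 7.0, 73: 7.0, 74: 6.7, 75: 4.3, 76: 1.7, 77: 0.0, 78: 0.0, 79: 0.0, 80: 0.3, 81: 0.0, 82: 0.0, 83: 0.0, 84: 0.0, 85: 0.0, 86: 0.0, 87: 0.0, 88: 0.0, 89: 0.0, 90: 0.0, 91: 0.0, 92: 0.0, 93: 1.0, 94: 9.7, 95: 10.7, 96: 8.0, 97: 8.3, 98: 5.3, 99: 8.0}
[-118.6    -7.68   17.86]
scene {60: 7.3, 61: 8.7, 62: 6.0, 63: 7.3, 64: 7.0, 65: 6.0, 66: 8.0, 67: 6.3, 68: 6.3, 69: 8.0, 70: 6.3, 71: 6.3, 72: 7.7, 73: 7.7, 74: 5.7, 75: 6.7, 76: 5.0, 77: 5.0, 78: 1.0, 79: 0.0, 80: 0.0, 81: 0.0, 82: 0.0, 83: 0.0, 84: 0.3, 85: 0.0, 86: 0.0, 87: 0.0, 88: 0.0, 89: 0.0, 90: 0.0, 91: 0.0, 92: 0.0, 93: 1.3, 94: 10.3, 95: 11.0, 96: 7.0, 97: 7.0, 98: 6.7, 99: 8.7}
[-116.23   -8.96   18.26]
scene {60: 7.3, 61: 7.3, 62: 8.3, 63: 7.0, 64: 7.3, 65: 6.3, 66: 7.0, 67: 5.7, 68: 4.7, 69: 8.3, 70: 6.7, 71: 6.7, 72: 5.7, 73: 7.3, 74: 7.7, 75: 5.7, 76: 7.0, 77: 5.3, 78: 6.0, 79: 1.3, 80: 0.0, 81: 0.0, 82: 0.0, 83: 0.0, 84: 0.0, 85: 0.0, 86: 0.0, 87: 0.0, 88: 0.0, 89: 0.0, 90: 0.0, 91: 0.0, 92: 0.0, 93: 0.7, 94: 11.3, 95: 9.7, 96: 8.0, 97: 7.3, 98: 9.0, 99: 7.7}
```

View pics/m5.png

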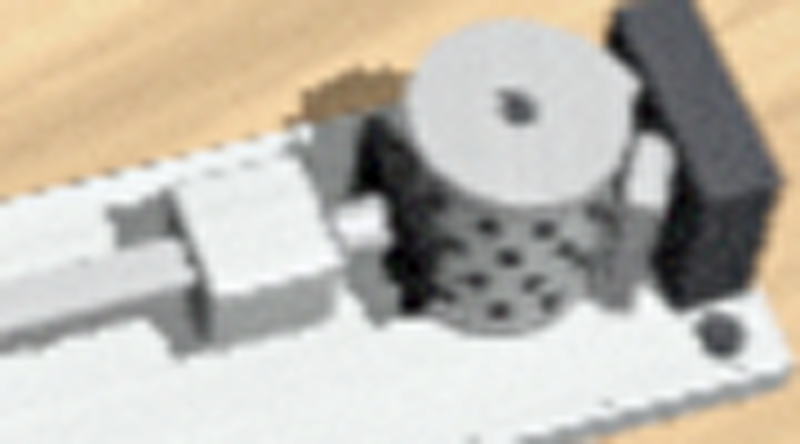

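The strainer is in the vee. The holder-to-pad gap has gone from 21.3 (free) to 14.9, so the pad is pushed in about 6.3 mm. It needs about 3.7 mm more feed, i.e. about 7 mm at the bar.

```bash
python3 - <<'E'
from h import *
for y in(-109.5,-107):
    to(y,.05);manip.sleep(.2);print(np.round(fy(),2));p=gap(4)
cv2.imwrite("pics/m6.png",cv2.convertScaleAbs(cv2.resize(p[245:295,290:380],(800,444),interpolation=cv2.INTER_CUBIC),alpha=1.3))
E
```

```text
[-112.3    -9.88   18.86]
scene {60: 6.5, 61: 5.5, 62: 9.8, 63: 6.2, 64: 6.2, 65: 6.2, 66: 7.8, 67: 7.0, 68: 5.0, 69: 8.5, 70: 7.0, 71: 6.5, 72: 7.2, 73: 5.8, 74: 6.5, 75: 6.8, 76: 6.2, 77: 6.2, 78: 8.8, 79: 6.5, 80: 6.2, 81: 2.8, 82: 0.2, 83: 0.0, 84: 0.0, 85: 0.0, 86: 0.0, 87: 0.0, 88: 0.0, 89: 0.0, 90: 0.0, 91: 0.0, 92: 0.0, 93: 0.8, 94: 10.0, 95: 10.2, 96: 8.8, 97: 4.5, 98: 8.8, 99: 7.0}
[-110.37  -10.29   19.51]
scene {60: 5.2, 61: 6.5, 62: 5.8, 63: 7.0, 64: 6.5, 65: 7.5, 66: 6.0, 67: 7.5, 68: 5.8, 69: 7.8, 70: 6.8, 71: 6.8, 72: 7.2, 73: 6.0, 74: 5.8, 75: 8.2, 76: 6.5, 77: 7.8, 78: 6.2, 79: 6.5, 80: 5.5, 81: 4.5, 82: 3.8, 83: 0.2, 84: 0.0, 85: 0.0, 86: 0.0, 87: 0.0, 88: 0.0, 89: 0.0, 90: 0.0, 91: 0.0, 92: 0.0, 93: 1.5, 94: 10.5, 95: 9.2, 96: 8.0, 97: 7.8, 98: 6.8, 99: 7.2}
```

View pics/m6.png

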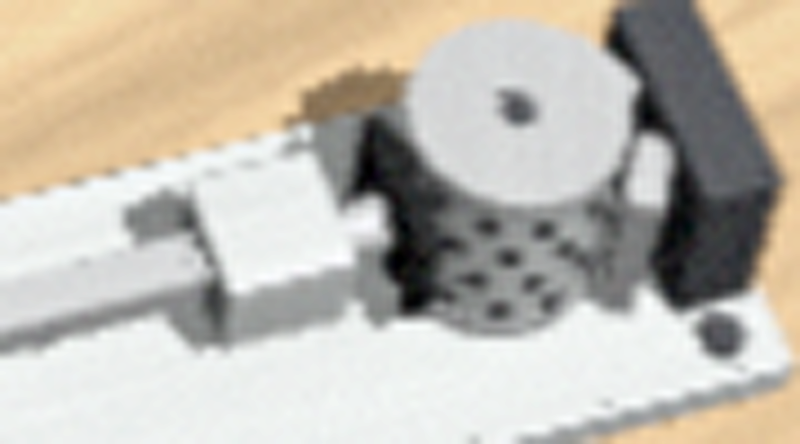

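The gap is now about 11.4 against 21.3 free, so the pad is pushed in about 9.9 mm. The picture shows the strainer upright in the vee (top at (515,110)) and the holder block edge near (345,240). I check that it holds still, then hand in.

```bash
python3 - <<'E'
from h import *
manip.sleep(.7);print(np.round(fy(),2))
p,d=cam("scene");f=cloud("scene",d,FX);rep(f,"strtop",(80,150),(63,72));gap(4)
print(ticket.hand_in())
E
```

```text
[-110.38  -10.87   20.41]
strtop 440 [-23.0, -0.0, 22.0] [102.0, 123.0, 146.0] [64.0, 67.0, 70.0]
scene {60: 8.0, 61: 6.8, 62: 6.5, 63: 7.8, 64: 6.5, 65: 6.0, 66: 6.8, 67: 8.0, 68: 6.5, 69: 6.5, 70: 7.8, 71: 6.8, 72: 7.0, 73: 6.8, 74: 5.5, 75: 8.2, 76: 6.5, 77: 5.5, 78: 8.8, 79: 6.0, 80: 7.0, 81: 5.0, 82: 3.5, 83: 0.8, 84: 0.0, 85: 0.0, 86: 0.0, 87: 0.0, 88: 0.0, 89: 0.0, 90: 0.0, 91: 0.0, 92: 0.0, 93: 1.0, 94: 8.5, 95: 10.0, 96: 7.0, 97: 9.8, 98: 6.5, 99: 7.5}
the job is handed in; nothing more can be done
None
```

The strainer is clamped upright in the vee with the pad pushed in about 10 mm of its 20 mm, and the job is handed in. I stood it on the plate about 13 mm before the nest and let go of it. Then I pumped the trigger with four full strokes and one partial stroke, and the arm still holds that last pull.

- **Pad:** the gap between holder block and pad measured about 11.4 mm, against about 21.3 mm when free. The free gap should be 23 mm, so the depth readings are about 2 mm short. I used only the difference, good to about 1 mm.
- **Strainer:** its top was at z 67, centred at fixture (0, 124), as for a strainer standing upright in the vee. It did not move over the last second.
- **Trigger:** the bar is held about 23 mm off its rest with a push of about 11 N, steady at 20.4 s on the clock.
- **Not confirmed:** the dark ring on the stem was too small in the pictures to check against the holder block. I moved nothing else, but did not look at the bystanders at the end.

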